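# Sweep the microscope stage clear of rock chips and put the scraper away

## Robot

A 6-joint arm with a two-finger parallel gripper is mounted at the origin on the work surface. World frame = base frame: x ahead of the robot, y to its left, z up, the work surface at z = 0. Lengths are in mm, angles in rad, forces in N, time in s.
With the tool pointing down it reaches from about 400 to 925 mm from the base axis. Payload 12.5 kg.
Tool frame: the origin (TCP) lies at the very end of the fingers, on their centre line; the grasp point (between the pads) lies env.hold_point_z behind it (env.hold_point_z is the distance from the TCP to the grasp point, in mm); y points along the fingers, z is the direction in which the jaws open and shut, and the axes are right-handed (so a half turn about y gives the same grasp; the last joint's range is limited). The gripper opens to 95 mm and grips with 3 to 60 N. Pads are 20 mm wide; open, the fingers measure 119 mm over their backs; the gripper's body (75 mm by 180 mm) begins 59 mm behind the grasp point.
Start: joints at [-1.338, 0.491, 1.559, -0, 1.092, -0.106], TCP at [207.746, -589.485, 180.861] pointing down, gripper open.
Joint ranges: [-3.1, 3.1], [-0.84, 2.19], [0.05, 2.79], [-1.13, 4.28], [0.06, 2.93], [-2.69, 2.69]. Speed limits (rad/s): [2.22, 2.22, 2.79, 3.14, 3.14, 3.14].

## Interface

Orientations are given as [roll, pitch, yaw] about the fixed x, y, z axes, in that order (R = Rz(yaw) Ry(pitch) Rx(roll)).
In Python, from cell import env gives the robot as it stands.
- The arm moves only by the shell command python3 -m inch 'ROWS'. ROWS is JSON, one flat list of numbers, 7 for each row, row after row: the shift along the tool's x, y, z in m, then the turn, a rotation vector about the tool's x, y, z in degrees, then the closure, from -1 (fully open) to 1 (shut). In form: [tx, ty, tz, ax, ay, az, hand, tx, ty, tz, ax, ay, az, hand, ...]. A call has 1 to 10 rows; each row shifts and turns the commanded pose from where the row before left it, along the tool's axes as they then stand; what a row does not reach is not made up. A row lasts 1/10 s, in which the tool goes at most 50 mm and 8.59 degrees, less where a joint would pass 70% of its speed; a pose out of reach is approached as far as the arm can. A call is refused whole if a number of a shift passes 0.05 or a number of a turn 8.59, either way. A call with a gripper value outside its range is refused whole. The fingers move at their own pace and stop on an object; the grip force is fixed at half the most. Time passes only in rows, so rows that do not move let the fingers close. It gives the time, the measured TCP pose, the force and the opening at its end, in the units of the state.
- env.state(): the state, without advancing time (a new reading comes with each control period).
- env.read_camera(name): name is "scene" or "top" or "wrist"; returns a dict with "pixels" (384x512x3 uint8, blue, green, red), "depth" (384x512 float32, mm along the optical axis (not along the pixel's ray), 0 where there is no reading), "mtx" (3x3 intrinsics, pixels), "R" (3x3) and "t" (3): a world point X has camera coordinates R X + t. Camera axes: x right, y down, z forward; pixel columns grow to the right and rows downward; lengths in mm; the calibration is good to about 2 mm. A picture is of the moment at which its call begins.
- env.job_done(): hands the job in, once; it reports no verdict.
The state is a dict: "t": time; "joints": joint angles; "qvel": joint speeds; "tau": joint torques, N m; "eef_pos": TCP position; "tcp_rot": TCP orientation; "ft_force": force on the tool from outside, world axes, zero at the start; "moment": the same for the moment, N m; "opening": opening from 0.0 (shut) to 1.0 (fully open).
Only numpy, scipy, OpenCV 4.12 (cv2) and the standard library are available. Lean on these libraries where they do the work, as an engineer would, in place of code of your own. Each camera call takes 0.05 s, during which the arm holds its last target.

## Task

With the scraper block (yellow grip), sweep all five rust-brown rock chips off the white microscope stage plate, over its front edge into the metal tray standing against that edge; move the chips only with the scraper, never with the fingers. Then set the scraper down gently inside the open top drawer of the cabinet, let go, and slide the drawer fully shut. Do not bump the microscope, and leave the tray and everything else where it stands.

Things in the scene. Friction and masses are not known exactly. Their poses are not given: they have to be found in the camera images.
- microscope: stereo microscope on a pillar stand, fixed. Its base is a level white stage plate 200 (own x) x 300 (own y) mm, top face 34 mm above the bench, with a flush black 95 mm disc. Origin: on the bench under the plate's middle. Front edge at own y = -150 mm, pillar at the rear (+y). Chips lie at own x -90 to +90, y -140 to +5 mm; the head is swung back, off the plate
- plate_front_edge (a point): middle of the front edge of the stage plate, on its top face (34 mm above the bench); own axes as microscope: x runs along the edge, -y points out over the tray
- pillar_foot (a point): foot of the microscope's upright pillar on the plate, at the microscope's own x = 0, y = +120 mm. Pillar 27 mm thick, with a black 50 mm collar up to 45 mm above the plate; the white rack housing on it, 190 to 345 mm above the bench, comes forward to own y = +98 mm. Room over the plate is free from own y = -150 to +85 mm
- tray: loose bright metal tray, open on top, 230 (own x) x 90 (own y) x 26 mm high, walls and floor 3 mm, 0.6 kg. It stands on the bench with its long +y wall 1 to 4 mm from the plate's front edge, its rim 8 mm lower than the plate. Origin: middle of its underside; axes nearly parallel to the microscope's
- scraper_center (a point): scraper block standing on its foot on the bench, loose, about 0.16 kg, 66 mm high. Foot: bar 120 (own x) x 24 (own y) x 26 mm high, lower half black rubber, upper half blue. Grip: yellow block 46 (own x) x 26 (own y) mm over the foot's middle, 26 to 66 mm above the underside, grippable across either pair of faces. Point: on the middle axis, 33 mm above the underside
- chip1_center (a point): loose rust-brown rock chip, flat and angular, about 16 to 23 mm across and 10 to 11 mm thick, 11 g, lying on the stage plate; point at its middle, 5 mm above its underside
- chip2_center (a point): loose rust-brown rock chip, flat and angular, about 16 to 23 mm across and 10 to 11 mm thick, 11 g, lying on the stage plate; point at its middle, 5 mm above its underside
- chip3_center (a point): loose rust-brown rock chip, flat and angular, about 16 to 23 mm across and 10 to 11 mm thick, 11 g, lying on the stage plate; point at its middle, 5 mm above its underside
- chip4_center (a point): loose rust-brown rock chip, flat and angular, about 16 to 23 mm across and 10 to 11 mm thick, 11 g, lying on the stage plate; point at its middle, 5 mm above its underside
- chip5_center (a point): loose rust-brown rock chip, flat and angular, about 16 to 23 mm across and 10 to 11 mm thick, 11 g, lying on the stage plate; point at its middle, 5 mm above its underside
- case_drawer0 (a joint): top drawer of the cabinet: how far it is open, in m, 0 = fully shut; it starts 0.13 to 0.155 open. It slides freely (1 N of friction plus damping of 4 N per m/s) and stays where it is left
- drawer_floor (a point): middle of the top drawer's inner floor, 112 mm above the bench; moves with the drawer. Own +x is the way it slides shut. Inside: 185 (own x) x 198 (own y) mm, walls 70 mm high; 80 mm of height is free under the cabinet's top. Inner face of the front panel at own x = -92 mm. With the drawer open by d, it is open to above from own x = -92 mm to d - 98 mm
- case_drawer0_handle (a point): middle of the top drawer's straight steel bar handle, 120 mm long along own y, 166 mm above the bench, 35 mm out from the drawer's front panel; own +x is the way the drawer slides shut. The drawer may be pushed by its handle or its front panel
- case: fixed grey cabinet with two white-fronted drawers, 230 (own x) x 240 (own y) x 204 mm high, origin in the middle of its underside, front facing own -x; only the top drawer is open
- specimen_box: small black box with grey lid, 73 x 48 x 29 mm, on the bench; origin in the middle of its underside. Bystander; it and the scraper may have swapped places
- specimen_pot: small brass pot with lid, 31 mm wide, 22 mm high, standing on the stage plate's rear corner beside the pillar; origin in the middle of its underside. Bystander
- brush: brush lying to the left of the microscope. Bystander
- hammer: hammer lying at the left of the bench. Bystander
- bottle: closed bottle, 54 mm wide, 135 mm high, to the right of the cabinet. Bystander; origin in the middle of its underside
- jar: closed jar, 52 mm wide, 60 mm high, on top of the cabinet. Bystander; origin in the middle of its underside
- rock_sample: rust-brown rock, 95 x 75 x 52 mm, to the left of the stage plate. Bystander; origin in the middle of its underside
Things that resemble listed ones, but are neither listed nor needed, are in the scene too. There is more than one size of the part that bears scraper_center; the job needs the middle-sized.

How it is judged:
By the outcome, as a careful person would: the job done as asked, in the order asked, and still so for the second after the job is handed in, with the robot touching nothing.
It also fails if it takes over 59 s, if anything falls off the work surface, if the arm or the gripper's body presses on something with over 40 N, if the wrist force passes 120 N, or if a joint passes its speed limit or range.

## Working session

There is one attempt and no reset: what is moved stays moved. The work goes in short steps, Python scripts to look and compute and a shell command to move; the robot and the scene stay as the last step left them, time stands still between calls to the robot, and variables do not carry over. Pictures are saved under pics/ and viewed, and the job is handed in when it is done.

```bash
ls; mkdir -p pics; cat > h.py <<'E'
import numpy as np, cv2, json
from cell import env
from scipy.spatial.transform import Rotation as Rn
def grab(n,tag):
    c=env.read_camera(n); cv2.imwrite(f'pics/{tag}.png',c['pixels']); np.savez(f'pics/{tag}.npz',**{k:np.array(v) for k,v in c.items()}); return c
def load(tag): return dict(np.load(f'pics/{tag}.npz'))
def plane(c,u,v,z):
    R=c['R'];C=-R.T@c['t']; d=R.T@np.linalg.inv(c['mtx'])@np.array([u,v,1.]); return C+d*(z-C[2])/d[2]
def dep(c,u,v):
    z=c['depth'][int(round(v)),int(round(u))]; return c['R'].T@(z*(np.linalg.inv(c['mtx'])@np.array([u,v,1.]))-c['t'])
def proj(c,X):
    p=c['mtx']@(c['R']@np.array(X,float)+c['t']); return p[:2]/p[2]
E
python3 - <<'E'
from h import *
print(env.state()); print(env.hold_point_z)
for n in('scene','top','wrist'):
    c=grab(n,n+'0'); print(n,-c['R'].T@c['t'],c['R'][2])
E
```

```text
pics
{'t': 0.0, 'joints': array([-1.33758946e+00,  4.91590082e-01,  1.55949174e+00, -4.79978181e-05,
        1.09170859e+00, -1.05598898e-01]), 'qvel': array([ 3.34087583e-05, -1.65386467e-03, -5.26325440e-04,  1.08472039e-03,
        1.90355154e-03, -6.44940020e-04]), 'tau': array([-5.80892847e-04, -6.12641287e+01, -2.58176762e+01,  6.91941823e-02,
        4.82332322e-02, -1.70655358e-04]), 'eef_pos': array([ 207.66365225, -589.16490343,  180.22825632]), 'tcp_rot': array([-1.57199190e+00,  8.39165364e-05, -2.80276479e+00]), 'ft_force': array([-0.26666147,  0.1826319 , -0.0343193 ]), 'moment': array([-0.01742438,  0.01387625, -0.02652988]), 'opening': 0.9971198446964193}
18.8
scene [1323.3597395   411.30965333 1421.31824283] [-0.52067848 -0.27475706 -0.80833315]
top [ 323.11452496   -3.91820545 1661.33730394] [ 0.12584694 -0.00497306 -0.9920372 ]
wrist [ 282.50602203 -562.78502646  383.82815662] [-0.26615794 -0.09132762 -0.95959326]
```

View pics/scene0.png

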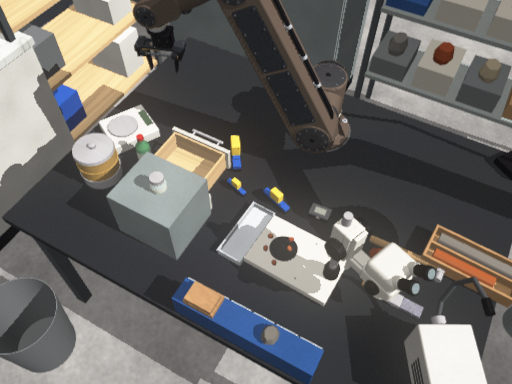

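View pics/top0.png

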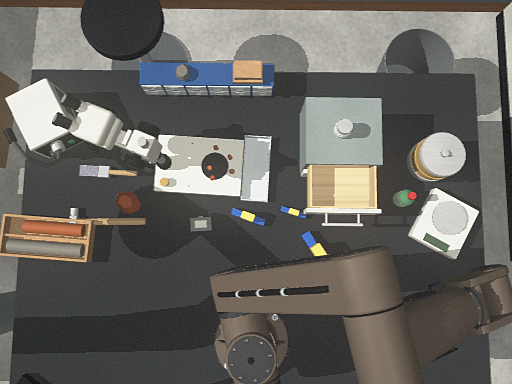

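View pics/wrist0.png

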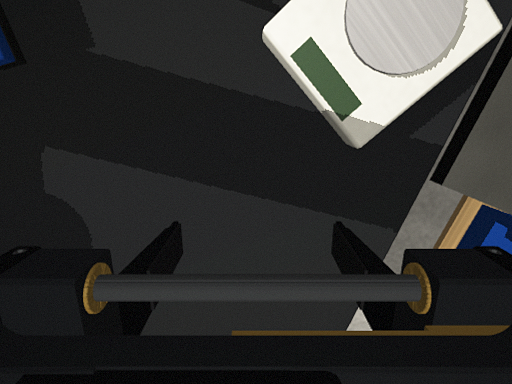

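Top view: plate at (155–242, 135–196), tray at (257,168), open drawer at (342,188), robot base at the bottom. The yellow/blue blocks that could be taken for the scraper are at top (248,216), (293,211) and (314,244). I'll measure their sizes and look at a crop.

```bash
python3 - <<'E'
from h import *
for tag in('top0','scene0'):
    c=load(tag); im=c['pixels']; hsv=cv2.cvtColor(im,cv2.COLOR_BGR2HSV)
    for nm,lo,hi in(('blue',(105,120,60),(128,255,255)),('yellow',(22,130,100),(35,255,255)),('rust',(0,100,40),(12,255,220))):
        m=cv2.inRange(hsv,lo,hi); n,l,s,ce=cv2.connectedComponentsWithStats(m)
        for i in range(1,n):
            if s[i][4]>6 :
                mm=(l==i).astype(np.uint8); cn=max(cv2.findContours(mm,0,1)[0],key=cv2.contourArea)
                z={'blue':26,'yellow':66,'rust':44}[nm]
                P=np.array([plane(c,*p[0],z)[:2] for p in cn],np.float32); r=cv2.minAreaRect(P)
                if max(r[1])<250 : print(tag,nm,s[i][4],ce[i].round(1),np.round(r[0]),np.round(r[1]),round(r[2]), dep(c,*ce[i]).round())
c=load('top0');im=c['pixels']
cv2.imwrite('pics/ctop.png',cv2.resize(im[110:270,140:400],None,fx=3,fy=3,interpolation=2))
im=load('scene0')['pixels'];cv2.imwrite('pics/cscene.png',cv2.resize(im[120:310,140:360],None,fx=3,fy=3,interpolation=2))
E
```

```text
top0 blue 43 [284. 209.] [ 443. -109.] [26. 18.] 72 [ 443. -109.   22.]
top0 blue 63 [236. 212.] [431.  58.] [33. 23.] 72 [431.  57.  31.]
top0 blue 32 [301.7 215.1] [ 423. -171.] [24. 16.] 72 [ 423. -171.   15.]
top0 blue 71 [259.  220.7] [402. -23.] [36. 23.] 72 [402. -23.  25.]
top0 blue 145 [308.4 238.7] [ 341. -192.] [49. 33.] 34 [ 341. -192.   27.]
top0 yellow 7 [252.6 214.1] [423.  -0.] [17.  5.] 54 [422.  -0.  66.]
top0 yellow 37 [317.6 248.1] [ 302. -220.] [47. 38.] 34 [ 310. -216.   87.]
top0 rust 7 [3.7 1.1] [1184.  903.] [19.  6.] 76 [1570. 1312. -685.]
top0 rust 9 [38.6  3.1] [1177.  777.] [ 7. 23.] 76 [1573. 1141. -708.]
top0 rust 9 [53.4  2.9] [1177.  725.] [11. 20.] 24 [1579. 1065. -714.]
top0 rust 13 [65.8  1.5] [1184.  680.] [12. 32.] 29 [1573.  989. -687.]
top0 rust 20 [78.8  3.2] [1175.  634.] [25. 23.] 59 [1572.  926. -702.]
top0 rust 30 [164.8   3.4] [1178.  323.] [31. 29.] 2 [1577.  475. -704.]
top0 rust 24 [178.1   4.1] [1181.  275.] [27. 29.] 1 [1573.  404. -702.]
top0 rust 8 [184.4   2. ] [1186.  254.] [10. 19.] 81 [1575.  368. -683.]
top0 rust 11 [196.4   1
[... 4269 characters left out ...]
193.8] [424.  23.] [64. 36.] 55 [424.  22.  66.]
scene0 rust 339 [443.6  53.1] [-677.  321.] [172.  81.] 8 [-864.  313.  -86.]
scene0 rust 20 [140. 139.] [ 434. -571.] [20. 21.] 56 [ 495. -506.  136.]
scene0 rust 13 [270.4 235.4] [575.  76.] [12. 10.] 28 [573.  75.  41.]
scene0 rust 16 [291.1 239.2] [555. 144.] [12. 14.] 29 [553. 143.  43.]
scene0 rust 22 [289.  247.7] [586. 151.] [19. 13.] 26 [587. 152.  45.]
scene0 rust 11 [265.1 247.6] [624.  81.] [11.  7.] 28 [625.  82.  44.]
scene0 rust 60 [374.2 251.2] [460. 403.] [18. 50.] 73 [462. 404.  46.]
scene0 rust 729 [464.5 266.9] [374. 679.] [204.  42.] 86 [377. 680.  50.]
scene0 rust 13 [273.8 261.8] [657. 131.] [13. 10.] 70 [656. 131.  41.]
```

View pics/ctop.png

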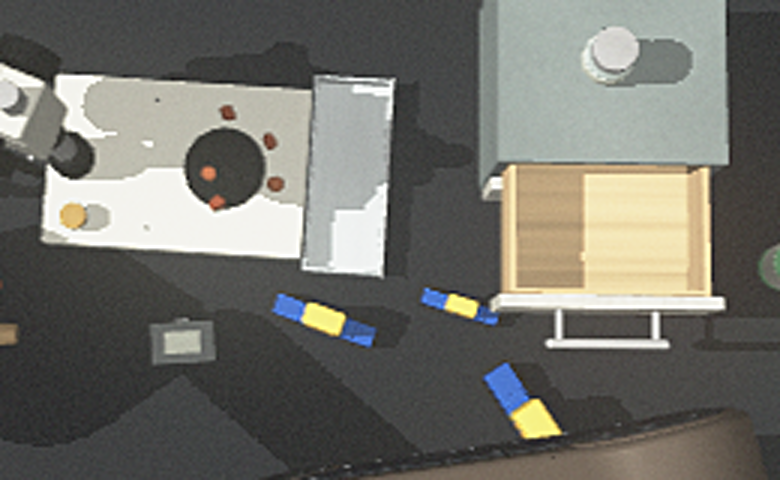

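View pics/cscene.png

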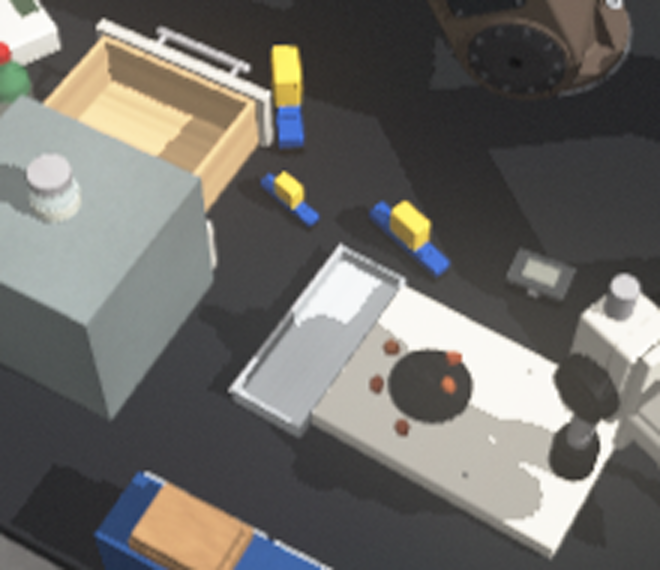

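Candidates: (248,216) has its top at z≈66 and about 120 mm of foot, so it is the middle-sized one. (293,211) is small (top about 47) and (314,244) is large (top about 87). I'm choosing (248,216). The crop confirms a yellow grip on a blue bar, with its middle near (417,18). The chips are at top (215,147), (229,157), (209,167), (231,171) and (212,177). Next I'll measure the plate, tray and drawer.

```bash
python3 - <<'E'
from h import *
c=load('top0')
# whole point map
v,u=np.mgrid[0:384,0:512]; K=np.linalg.inv(c['mtx']); r=np.stack([u,v,np.ones_like(u)],-1)@K.T
W=(r*c['depth'][...,None]-c['t'])@c['R']
np.save('pics/W.npy',W)
hsv=cv2.cvtColor(c['pixels'],cv2.COLOR_BGR2HSV)
# plate: height 28..40 in region
def reg(z0,z1,xl,xh,yl,yh): return ((W[...,2]>z0)&(W[...,2]<z1)&(W[...,0]>xl)&(W[...,0]<xh)&(W[...,1]>yl)&(W[...,1]<yh)).astype(np.uint8)
m=reg(29,39,480,720,40,370); print('plate',m.sum(), [ (np.round(a),) for a in cv2.minAreaRect(W[...,:2][m>0].astype(np.float32))])
# front-edge: for each pixel row, rightmost plate px w/ height>29
xs=[]
for row in range(138,198):
    px=np.where(c['pixels'][row,200:275].astype(int).sum(-1)>0)[0]
    g=c['pixels'][row].astype(int).mean(-1)
    if row%8==0: print(row,g[232:276].astype(int), W[row,232:276,2].astype(int))
E
```

```text
plate 3536 [(array([594., 188.]),), (array([300., 200.]),), (np.float64(87.0),)]
144 [183 187 182 184 184 184 179 182 185 189 189 171 108 184 178 177 177 177
 180 178 178 177 179 174 177 175 174 175 174 180 175 173 176 176 174 175
 187 231 238  69  54  58  55  57] [36 40 35 31 32 31 35 34 39 37 37 28  0 20  1  0 -4 -1  3  0  6  4  3 -2
  7 -3  0  0  5  2  4  8 -6  6  1  8  4 17 22  1  0  1 -3 -5]
152 [185 186 184 184 184 183 186 186 189 189 178 108 145 162 179 178 177 170
 177 177 174 176 179 170 170 172 172 174 173 170 175 174 176 174 175 177
 183 169 115  51  56  58  61  55] [36 36 35 29 38 30 32 33 35 33 32 17 35  3 -8  0  7 -1  8  7  0  3  2  5
  0  2  0  2  7 -4 -1 -2  0  2  3  6  0 26 21  1 -2 -6  4 -2]
160 [186 188 187 184 186 186 184 184 190 191 166 107 166 184 177 176 177 176
 174 173 179 177 170 172 173 175 172 178 173 172 172 174 173 173 177 179
 178 160  68  55  63  58  62  65] [36 37 26 34 35 38 33 31 29 39 35 -7 26  6 -1  2  2  0 -7  0  0  1 11  0
  2  4 -2  6  1  5 -1 -2  3  0  0  6  5 23 -4  4 -6 -8  0  0]
168 [172 196 192 188 188 185 190 188 192 176 108 150 167 183 1
[... 603 characters left out ...]

  1  8  2  0  0 11  3  2  0  0  0  9 22 -3  0 -2 -1  3  0 -6]
184 [242 242 242 242 242 242 243 248 244  91 181 169 187 181 184 182 181 183
 209 248 243 241 240 241 240 241 240 240 239 240 241 240 241 242 244 244
 165  43  64  62  65  58  62  62] [31 35 25 24 27 29 25 31 35 17 13  4  0  0  5  7  3  2  0  0  8  2  1 -2
  0  0  5 -1 -1  3  4  3 -1  4  3 24 22 -3  2 -4  1 -8  2 -3]
192 [242 242 242 242 241 243 246 249 139 126 173 190 183 180 185 186 183 181
 206 246 242 241 242 241 241 241 240 238 239 241 240 241 242 241 240 247
  72  57  63  65  62  62  67  64] [34 31 30 32 42 34 27 40 29 -8 18  0  1 -2  1  5  0  7  1  0  0 -1 -4  1
  2  0  0  4 10 -4  0  6  0 -7 -5 22  0 -4 -5  0 -1 -1 -4  4]
```

```bash
python3 - <<'E'
from h import *
W=np.load('pics/W.npy'); c=load('top0')
cv2.imwrite('pics/cpl.png',cv2.resize(c['pixels'][125:210,145:280],None,fx=5.9,fy=5.9,interpolation=0))
cv2.imwrite('pics/cdr.png',cv2.resize(c['pixels'][90:235,290:395],None,fx=4,fy=4,interpolation=0))
E
```

```text
(no output)
```

View pics/cpl.png

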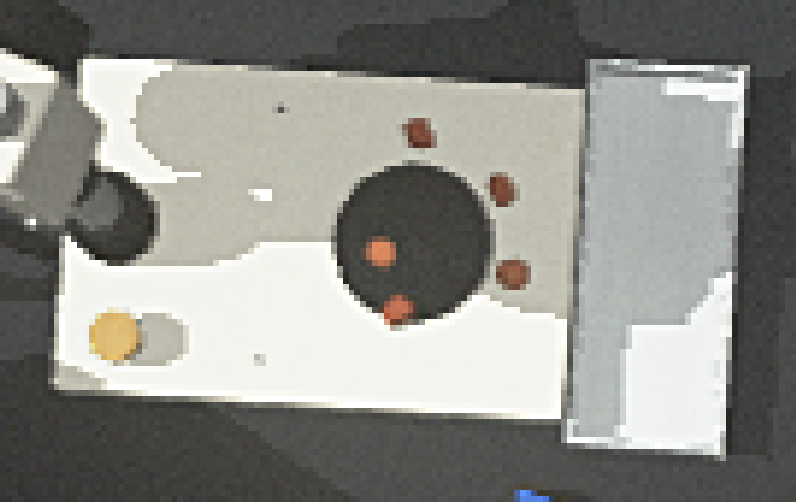

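View pics/cdr.png

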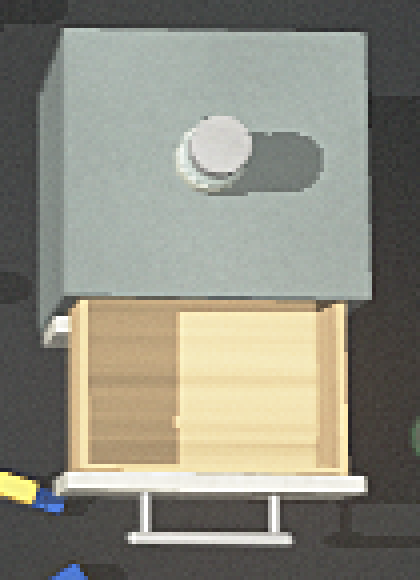

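```bash
python3 - <<'E'
from h import *
c=load('top0')
P=lambda a,b,z,x0,y0,s: plane(c,x0+(a+.5)/s-.5,y0+(b+.5)/s-.5,z).round(1)[:2]
print('plate front corners',P(583,90,34,145,125,5.9),P(565,418,34,145,125,5.9))
print('tray corners',[P(a,b,26,145,125,5.9) for a,b in((587,60),(749,67),(725,458),(564,440))])
D=lambda a,b,z:P(a,b,z,290,90,4)
print('handle ends',D(128,538,170),D(291,541,170))
print('panel outer bottom edge',D(55,492,180),D(367,490,180))
print('inner walls',D(80,470,182),D(338,470,182),D(85,300,182),D(335,300,182), 'cab top front',D(66,299,204),D(370,300,204),'cab back',D(62,28,204),D(367,32,204))
print('floor',D(92,462,112),D(320,462,112))
W=np.load('pics/W.npy')
# depth clusters for handle & panel
for z0,z1,xl,xh in((155,175,330,425),(172,190,395,470)):
    m=(W[...,2]>z0)&(W[...,2]<z1)&(W[...,0]>xl)&(W[...,0]<xh)&(W[...,1]>-460)&(W[...,1]<-150)
    q=W[m]; print(len(q),q.min(0).round(),q.max(0).round(),q.mean(0).round(), cv2.minAreaRect(q[:,:2].astype(np.float32)))
# scene-view too
s=load('scene0')
for n,pt in(('handleend',(380,-300,166)),): print(proj(s,pt))
E
```

```text
plate front corners [683.3  34.1] [487.7  42.4]
tray corners [array([703.4,  32.1]), array([700.1, -64.6]), array([465.8, -51.5]), array([475.6,  43. ])]
handle ends [ 385.7 -217.8] [ 384.4 -345.8]
panel outer bottom edge [ 420.7 -159.5] [ 424.3 -403.9]
inner walls [ 437.9 -178.9] [ 439.7 -381. ] [ 572.6 -183.7] [ 574.5 -381.8] cab top front [ 569.6 -166.2] [ 571.  -403.5] cab back [ 787.5 -164.2] [ 786.7 -406.5]
floor [ 450.  -197.1] [ 451.6 -384.2]
201 [ 381. -350.  155.] [ 422. -219.  175.] [ 396. -283.  168.] ((401.5946350097656, -284.7106628417969), (130.49647521972656, 40.84339904785156), 89.50938415527344)
395 [ 395. -401.  172.] [ 470. -167.  190.] [ 434. -286.  184.] ((432.2764892578125, -283.9364013671875), (233.94705200195312, 74.23983001708984), 89.88504791259766)
[204.26993246 133.468311  ]
```

```bash
python3 -m inch '[-0.0334,-0.014,-0.0285,0,0,0,-1, -0.0334,-0.014,-0.0285,0,0,0,-1, -0.0334,-0.014,-0.0285,0,0,0,-1, -0.0334,-0.014,-0.0285,0,0,0,-1, -0.0334,-0.014,-0.0285,0,0,0,-1, -0.0343,0,-0.0301,0,0,0,-1, -0.0343,0,-0.0301,0,0,0,-1, -0.0343,0,-0.0301,0,0,0,-1, -0.0343,0,-0.0301,0,0,0,-1, -0.0343,0,-0.0301,0,0,0,-1]'
```

```text
t: 1.15
eef_pos: [430.1, -198.9, 250.9]
tcp_rot: [-1.571, 0.0, -2.803]
ft_force: [0.7, -0.2, -1.2]
opening: 1.001
```

```bash
python3 -m inch '[-0.01,0.0167,-0.035,0,0,0,-1, -0.01,0.0167,-0.035,0,0,0,-1, -0.01,0.0167,-0.035,0,0,0,-1, -0.01,0.0167,-0.035,0,0,0,-1, -0.01,0.0167,-0.035,0,0,0,-1, -0.01,0.0167,-0.035,0,0,0,-1, 0,0,0,0,-8.5,0,-1, 0,0,0,0,-8.5,0,-1, 0,0,0,0,-8.5,0,-1, 0,0,0,0,-8.5,0,-1]' && python3 -m inch '[0,0,0,0,-8.5,0,-1, 0,0,0,0,-8.5,0,-1, 0,0,0,0,-8.5,0,-1, 0,0,0,0,-8.5,0,-1, 0,0,0,0,-8.5,0,-1, 0,0,0,0,-8.5,0,-1, 0,0,0,0,-8.5,0,-1, 0,0,0,0,-8.5,0,-1, 0,0,0,0,-8.5,0,-1, 0,0,0,0,-8.5,0,-1]'
python3 - <<'E'
from h import *
s=env.state(); print(s['eef_pos'],s['tcp_rot'],s['joints'])
grab('wrist','w1')
E
```

```text
t: 2.15
eef_pos: [416.3, 17.5, 150.5]
tcp_rot: [-1.571, -0.0, -2.203]
ft_force: [-0.4, 0.8, 0.7]
opening: 1.004
t: 3.15
eef_pos: [416.3, 17.3, 150.6]
tcp_rot: [-1.571, 0.0, -0.72]
ft_force: [-0.3, 0.5, 0.9]
opening: 0.997
[416.33048249  17.34502592 150.55262772] [-1.57095874e+00  8.84829252e-05 -7.19788568e-01] [-1.17117581e-01  2.38997880e-01  2.07780045e+00 -1.13880825e-04
  8.24959285e-01 -9.68048062e-01]
```

View pics/w1.png

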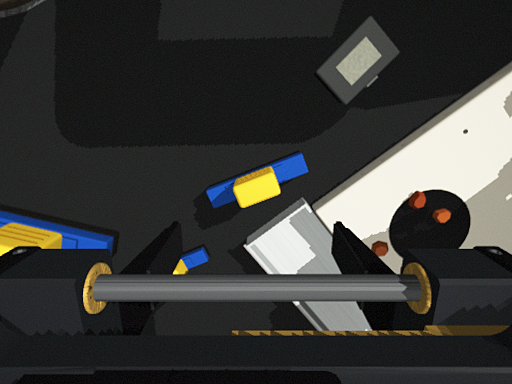

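```bash
python3 - <<'E'
from h import *
c=load('w1'); hsv=cv2.cvtColor(c['pixels'],cv2.COLOR_BGR2HSV)
print(-c['R'].T@c['t'])
for nm,lo,hi,z in(('blue',(105,120,40),(128,255,255),26),('yellow',(22,120,140),(35,255,255),66)):
    m=cv2.inRange(hsv,lo,hi); n,l,s,ce=cv2.connectedComponentsWithStats(m)
    for i in range(1,n):
        if s[i][4]>150:
            ys,xs=np.where(l==i)
            P=np.array([dep(c,x,y) for x,y in zip(xs,ys)])
            Q=P[abs(P[:,2]-z)<4]
            if len(Q)>20:
                r=cv2.minAreaRect(Q[:,:2].astype(np.float32)); print(nm,s[i][4],ce[i].round(),len(Q),np.round(r[0],1),np.round(r[1],1),round(r[2],1),P[:,2].max().round())
E
```

```text
[356.55988278  69.96894942 354.05456423]
blue 1417 [259. 178.] 1173 [417.5  15.4] [119.2  24.6] 70.5 354.0
blue 1523 [ 63. 232.] 407 [ 299.5 -203.9] [133.8  15.2] 27.8 354.0
yellow 1178 [256. 188.] 1008 [417.3  15.9] [44.4 25.3] 70.9 354.0
yellow 1079 [ 28. 238.] 175 [ 292.6 -207.2] [50.4  6.4] 27.0 354.0
```

```bash
python3 -m inch '[0,0,0,0,-7.27,0,-1, 0,0,0,0,-7.27,0,-1, 0,0,0,0,-7.27,0,-1, 0.0014,0.03,-0.0009,0,0,0,-1, 0,0.03,0,0,0,0,-1, 0,0.025,0,0,0,0,-1, 0,0.018,0,0,0,0,-1, 0,0.01,0,0,0,0,-1, 0,0.0055,0,0,0,0,-1, 0,0,0,0,0,0,-1]'
python3 - <<'E'
from h import *
grab('wrist','w2')
E
```

```text
t: 4.2
eef_pos: [417.4, 16.0, 32.0]
tcp_rot: [-1.571, 0.0, -0.346]
ft_force: [0.9, 0.1, -0.0]
opening: 1.003
```

View pics/w2.png

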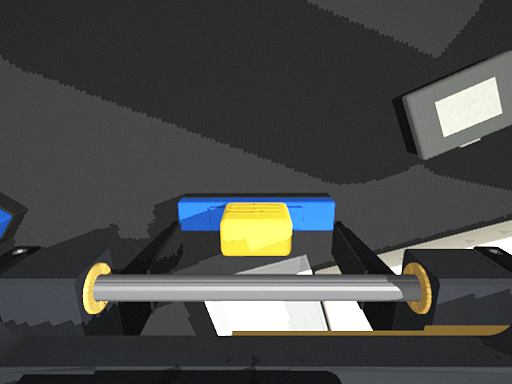

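The yellow grip (256,228) sits centred between the fingers (150–360). Closing.

```bash
python3 -m inch '[0,0,0,0,0,0,1, 0,0,0,0,0,0,1, 0,0,0,0,0,0,1, 0,0,0,0,0,0,1, 0,0,0,0,0,0,1, 0,0,0,0,0,0,1, 0,0,0,0,0,0,1]'; python3 -m inch '[0,-0.01,0,0,0,0,1, 0,-0.03,0,0,0,0,1, 0,-0.03,0,0,0,0,1, 0,-0.03,0,0,0,0,1, 0,-0.01,0,0,0,0,1,0,0,0,0,0,0,1]'
python3 - <<'E'
from h import *
print(env.state()['joints']);grab('wrist','w3');grab('scene','s3')
E
```

```text
t: 4.95
eef_pos: [417.4, 16.0, 32.1]
tcp_rot: [-1.571, -0.0, -0.345]
ft_force: [-0.8, -0.0, 10.9]
opening: 0.47
t: 5.55
eef_pos: [417.9, 16.0, 143.3]
tcp_rot: [-1.57, -0.003, -0.345]
ft_force: [0.2, 0.7, 0.5]
opening: 0.013
[-1.19881571e-01  2.51185333e-01  2.08593145e+00 -1.25566543e-04
  8.01475031e-01 -1.34545644e+00]
```

View pics/w3.png

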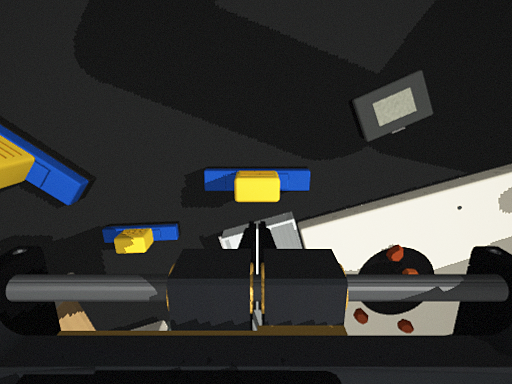

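View pics/s3.png

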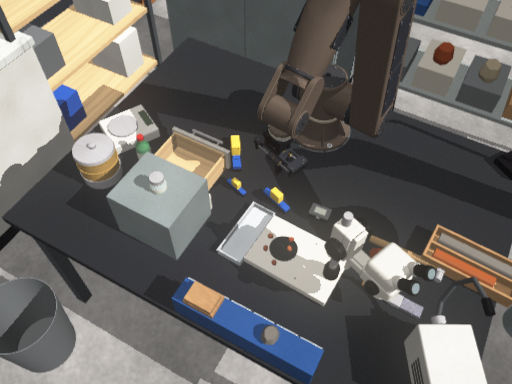

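```bash
python3 - <<'E'
from h import *
s=env.state(); print(s['eef_pos'],s['opening'])
for tag,t in(('w2',(417.4,16,32)),('w3',(417.9,16,143.3))):
    c=load(tag); print(tag,'TCP px',proj(c,t),'cam',-c['R'].T@c['t'])
    print('scraper top px',proj(c,(417.4,15.8,66)))
c=load('w3'); 
for u,v in((257,225),(257,232),(257,240),(250,235),(264,235)): print(u,v,dep(c,u,v).round(1))
hsv=cv2.cvtColor(c['pixels'],cv2.COLOR_BGR2HSV)
for nm,lo,hi,z in(('blue',(105,120,40),(128,255,255),26),('yellow',(22,120,140),(35,255,255),66)):
    m=cv2.inRange(hsv,lo,hi); n,l,st,ce=cv2.connectedComponentsWithStats(m)
    for i in range(1,n):
        if st[i][4]>150 and abs(ce[i][0]-257)<40:
            ys,xs=np.where(l==i); P=np.array([dep(c,x,y) for x,y in zip(xs,ys)]); Q=P[abs(P[:,2]-z)<4]
            print(nm,cv2.minAreaRect(Q[:,:2].astype(np.float32)),np.median(P,0))
cv2.imwrite('pics/cw3.png',cv2.resize(c['pixels'][140:320,160:360],None,fx=4,fy=3.3))
E
```

```text
[417.01525415  16.0883735  141.5081603 ] 0.004087583547767097
w2 TCP px [256.28875817 219.4252995 ] cam [342.73012365  43.22242205 235.49011847]
scraper top px [255.93244132 239.20021702]
w3 TCP px [256.32093961 219.36381884] cam [342.50074531  43.20558268 346.60759201]
scraper top px [255.97652013 190.39291938]
257 225 [472.9  -3.   14.4]
257 232 [486.5  -7.8   2.8]
257 240 [497.5 -11.8   1.7]
250 235 [405.8  16.6 196.5]
264 235 [408.   24.1 197.5]
blue ((417.32220458984375, 16.259765625), (119.71361541748047, 23.207258224487305), 70.20279693603516) [413.81503187  22.97876602  25.50188594]
yellow ((417.6915588378906, 16.473663330078125), (44.94654846191406, 25.129173278808594), 71.46087646484375) [415.05168494  18.16271592  65.15701583]
```

View pics/cw3.png

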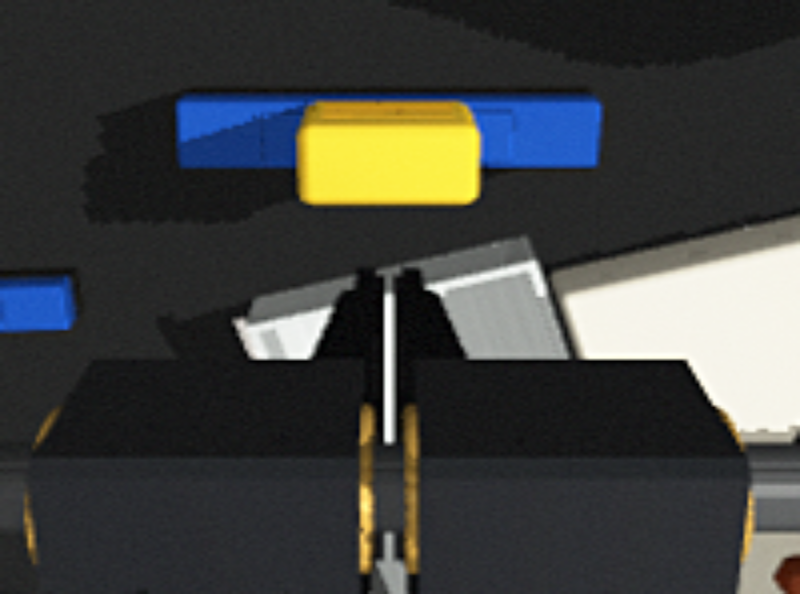

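The gripper came up empty because I lifted before it had finished closing. The scraper is still upright at (417.4, 16.3), axis 70.3°. I'll retry and let the fingers close fully.

```bash
python3 -m inch '[0,0,0,0,0,0,-1, 0,0,0,0,0,0,-1, 0,0,0,0,0,0,-1, 0,0,0,0,0,0,-1, 0,0,0,0,0,0,-1, 0,0,0,0,0,0,-1, 0,0,0,0,0,0,-1, 0,0,0,0,0,0,-1, 0,0.03,0,0,0,0,-1, 0,0.03,0,0,0,0,-1]'; python3 -m inch '[0,0.025,0,0,0,0,-1, 0,0.015,0,0,0,0,-1, 0,0.009,0,0,0,0,-1, 0,0.001,0,0,0,0,-1, 0,0,0,0,0,0,-1]'
```

```text
t: 6.65
eef_pos: [418.0, 16.0, 82.0]
tcp_rot: [-1.57, -0.003, -0.345]
ft_force: [0.6, 0.2, -0.7]
opening: 0.794
t: 7.15
eef_pos: [417.7, 16.0, 32.4]
tcp_rot: [-1.571, -0.0, -0.345]
ft_force: [-0.0, 0.0, 0.0]
opening: 0.998
```

```bash
python3 -m inch '[0,0.001,0,0,0,0,1, 0,0,0,0,0,0,1, 0,0,0,0,0,0,1, 0,0,0,0,0,0,1, 0,0,0,0,0,0,1, 0,0,0,0,0,0,1, 0,0,0,0,0,0,1, 0,0,0,0,0,0,1, 0,0,0,0,0,0,1, 0,0,0,0,0,0,1]'; python3 -m inch '[0,0,0,0,0,0,1, 0,0,0,0,0,0,1, 0,-0.003,0,0,0,0,1]'
```

```text
t: 8.15
eef_pos: [417.4, 16.0, 31.1]
tcp_rot: [-1.571, -0.0, -0.345]
ft_force: [0.1, 0.8, -0.3]
opening: 0.465
t: 8.45
eef_pos: [417.2, 16.0, 33.9]
tcp_rot: [-1.571, 0.001, -0.345]
ft_force: [-0.4, 0.7, -1.2]
opening: 0.465
```

```bash
python3 -m inch '[0,-0.007,0,0,0,0,1, 0,-0.015,0,0,0,0,1, 0,-0.025,0,0,0,0,1, 0,-0.03,0,0,0,0,1, 0,-0.02,0,0,0,0,1, 0,0,0,0,8.1,0,1, 0,0,0,0,8.1,0,1, 0,0,0,0,8.1,0,1, 0,0,0,0,8.1,0,1, 0,0,0,0,8.1,0,1]'; python3 -m inch '[0,0,0,0,8.1,0,1, 0,0,0,0,8.1,0,1, 0,0,0,0,8.1,0,1, 0,0,0,0,8.1,0,1, 0,0,0,0,0,0,1]'
python3 - <<'E'
from h import *
print(env.state()['joints'])
grab('wrist','w4')
E
```

```text
t: 9.45
eef_pos: [417.2, 16.1, 131.6]
tcp_rot: [-1.571, -0.0, -1.058]
ft_force: [-0.3, -0.1, -1.4]
opening: 0.47
t: 9.95
eef_pos: [417.3, 16.0, 131.5]
tcp_rot: [-1.571, -0.0, -1.62]
ft_force: [0.8, 0.5, -1.3]
opening: 0.467
[-1.19963258e-01  2.70777023e-01  2.10025578e+00 -1.15776589e-04
  7.70324565e-01 -7.09974834e-02]
```

View pics/w4.png

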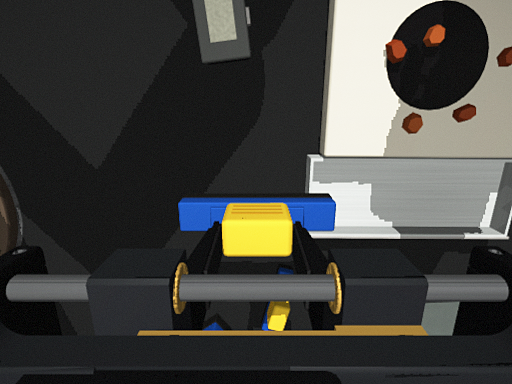

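Scraper held level at (257,228). The plate's front edge (row ~157) is parallel to the foot, with the chips right of it. I'll refine the edge and chips from this view.

```bash
python3 - <<'E'
from h import *
c=load('w4'); hsv=cv2.cvtColor(c['pixels'],cv2.COLOR_BGR2HSV); g=c['pixels'].mean(-1)
for u in (340,370,500): print(u,[int(x) for x in g[148:172,u]])
print('edge pts z34',[plane(c,u,157,34).round(1) for u in(330,370,500)])
f=np.array([585.5,38.2]);a=np.deg2rad(-2.75);ex=np.array([np.cos(a),np.sin(a)]);ey=np.array([-ex[1],ex[0]])
m=cv2.inRange(hsv,(0,120,60),(14,255,255)); n,l,s,ce=cv2.connectedComponentsWithStats(m)
for i in range(1,n):
    if s[i][4]>60:
        p=plane(c,*ce[i],39)[:2]; print(ce[i].round(),s[i][4],p.round(1),'own x, dist from edge',(p-f)@ex,(p-f)@ey)
E
```

```text
340 [240, 240, 240, 240, 240, 242, 244, 211, 134, 63, 115, 160, 159, 160, 158, 157, 158, 159, 159, 162, 159, 156, 155, 160]
370 [240, 240, 239, 240, 241, 240, 241, 223, 149, 58, 103, 161, 153, 155, 160, 155, 156, 162, 158, 158, 159, 157, 151, 153]
500 [161, 159, 161, 159, 160, 162, 163, 158, 156, 125, 65, 122, 158, 155, 154, 155, 156, 157, 157, 157, 153, 152, 148, 157]
edge pts z34 [array([493.9,  43.1,  34. ]), array([535.2,  41.1,  34. ]), array([669.1,  34.5,  34. ])]
[434.  35.] 367 [585.1 150.9] own x, dist from edge -5.77874891230387 112.5311693962868
[396.  50.] 370 [550.9 140.1] own x, dist from edge -39.47445188390767 100.1162419780518
[506.  58.] 177 [653.2 128.9] own x, dist from edge 63.25191062266737 93.80434520778498
[465. 113.] 237 [623.3  80.6] own x, dist from edge 35.6878810905593 44.133623230296834
[412. 123.] 296 [572.9  73.8] own x, dist from edge -14.310233484091869 34.947866903763156
```

```bash
python3 -m inch '[-0.0356,0,0.0244,0,0,0,1, -0.0356,0,0.0244,0,0,0,1, -0.0356,0,0.0244,0,0,0,1, -0.0356,0,0.0244,0,0,0,1, -0.0356,0,0.0244,0,0,0,1, 0,0.02,0,0,0,0,1, 0,0.02,0,0,0,0,1, 0,0.014,0,0,0,0,1, 0,0.005,0,0,0,0,1, 0,0,0,0,0,0,1]'
python3 - <<'E'
from h import *
f=np.array([585.5,38.2]);a=np.deg2rad(-2.75);ex=np.array([np.cos(a),np.sin(a)]);ey=np.array([-ex[1],ex[0]])
s=env.state();p=s['eef_pos'][:2]; print(s['eef_pos'],(p-f)@ex,(p-f)@ey,s['joints'])
grab('wrist','w5');grab('scene','s5')
E
```

```text
t: 11.0
eef_pos: [547.4, 188.1, 71.8]
tcp_rot: [-1.572, -0.0, -1.615]
ft_force: [0.2, -0.6, -1.5]
opening: 0.468
[547.3849785  188.07273034  71.81532458] -45.261740840053726 147.87144747703098 [ 2.16884349e-01  5.57468352e-01  1.78378887e+00 -1.09320341e-04
  8.01382047e-01  2.61399683e-01]
```

View pics/w5.png

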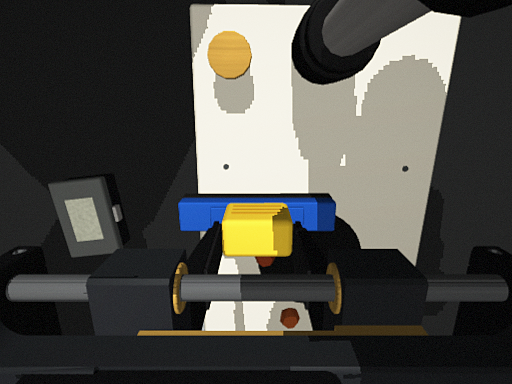

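View pics/s5.png

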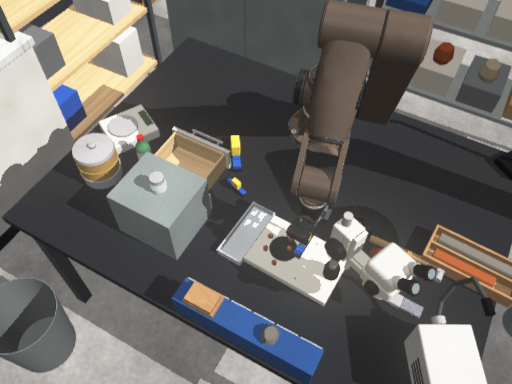

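```bash
python3 -m inch '[0,0.0045,0,0,0,0,1, 0,0,0,0,0,0,1, 0.008,0,0,0,0,0,1, 0.014,0,0,0,0,0,1, 0.015,0,0,0,0,0,1, 0.015,0,0,0,0,0,1, 0.015,0,0,0,0,0,1, 0.015,0,0,0,0,0,1, 0.015,0,0,0,0,0,1, 0.015,0,0,0,0,0,1]'
python3 -m inch '[0.012,0,0,0,0,0,1, 0.012,0,0,0,0,0,1, 0.01,0,0,0,0,0,1, 0.01,0,0,0,0,0,1, 0.008,0,0,0,0,0,1, 0,0,0,0,0,0,1, 0,0,0,0,0,0,1]'
python3 - <<'E'
from h import *
f=np.array([585.5,38.2]);a=np.deg2rad(-2.75);ex=np.array([np.cos(a),np.sin(a)]);ey=np.array([-ex[1],ex[0]])
s=env.state();p=s['eef_pos'][:2]; print(s['eef_pos'],(p-f)@ex,(p-f)@ey)
grab('wrist','w6');c=grab('scene','s6')
cv2.imwrite('pics/cs6.png',cv2.resize(c['pixels'][170:320,190:360],None,fx=4,fy=4,interpolation=2))
E
```

```text
t: 12.1
eef_pos: [542.3, 74.9, 67.6]
tcp_rot: [-1.571, -0.0, -1.618]
ft_force: [0.9, 0.1, -1.2]
opening: 0.464
t: 12.8
eef_pos: [540.0, 24.3, 67.6]
tcp_rot: [-1.571, -0.0, -1.618]
ft_force: [-0.6, -0.3, -1.9]
opening: 0.466
[539.96467162  24.34992555  67.61352058] -44.81838862875216 -16.01882435458796
```

View pics/w6.png

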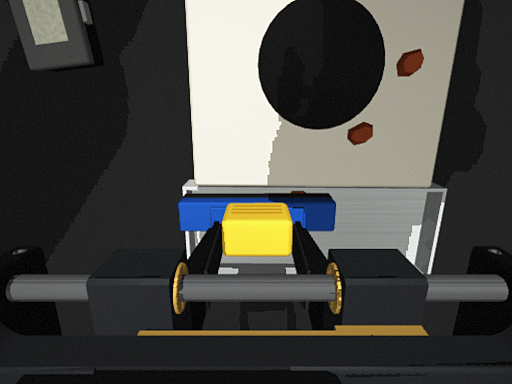

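View pics/cs6.png

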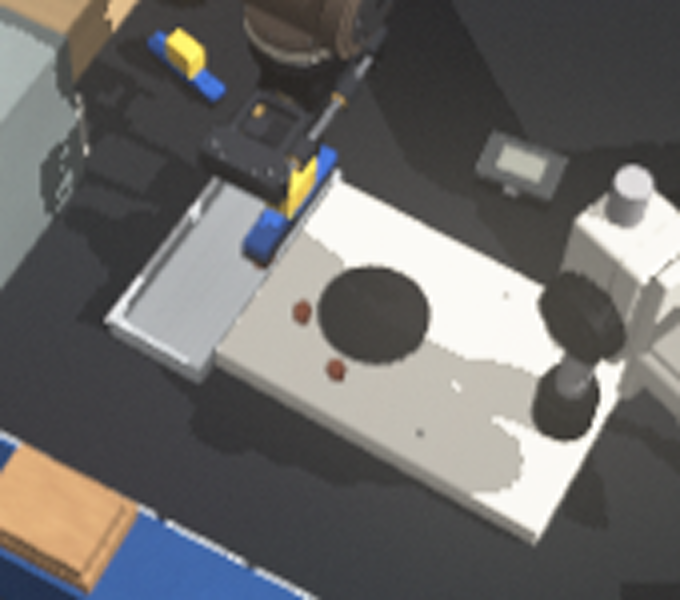

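Plate is clear of three chips; two remain at wrist (410,62) and (360,133). Tray hasn't moved. On to the second pass.

```bash
python3 -m inch '[0,-0.02,0,0,0,0,1, 0,-0.025,0,0,0,0,1, -0.0294,0,0.0194,0,0,0,1, -0.0294,0,0.0194,0,0,0,1, -0.0294,0,0.0194,0,0,0,1, -0.0294,0,0.0194,0,0,0,1, -0.0294,0,0.0194,0,0,0,1, 0,0.02,0,0,0,0,1, 0,0.015,0,0,0,0,1, 0,0.007,0,0,0,0,1]'
python3 - <<'E'
from h import *
f=np.array([585.5,38.2]);a=np.deg2rad(-2.75);ex=np.array([np.cos(a),np.sin(a)]);ey=np.array([-ex[1],ex[0]])
s=env.state();p=s['eef_pos'][:2]; print(s['eef_pos'],(p-f)@ex,(p-f)@ey)
grab('wrist','w7')
E
```

```text
t: 13.9
eef_pos: [642.5, 166.5, 68.6]
tcp_rot: [-1.574, -0.001, -1.617]
ft_force: [-0.4, 0.1, -1.3]
opening: 0.467
[642.46114846 166.54802288  68.61402828] 50.737653291983015 130.93310486856447
```

View pics/w7.png

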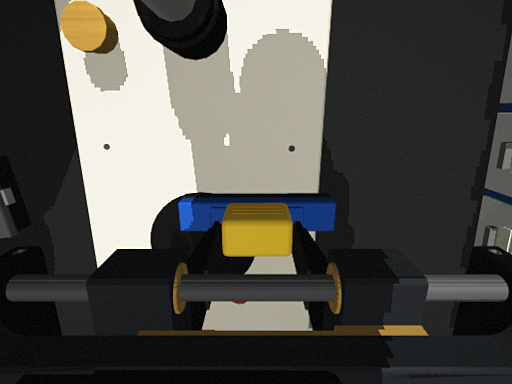

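```bash
python3 -m inch '[0,0,0,0,0,0,1, 0,0.001,0,0,0,0,1, 0,0,0,0,0,0,1]'
```

```text
t: 14.25
eef_pos: [644.0, 166.4, 70.3]
tcp_rot: [-1.57, 0.0, -1.618]
ft_force: [0.6, 0.6, -2.1]
opening: 0.468
```

```bash
python3 -m inch '[0,0.0027,0,0,0,0,1, 0.006,0,0,0,0,0,1, 0.012,0,0,0,0,0,1, 0.015,0,0,0,0,0,1, 0.015,0,0,0,0,0,1, 0.015,0,0,0,0,0,1, 0.015,0,0,0,0,0,1, 0.015,0,0,0,0,0,1, 0.013,0,0,0,0,0,1, 0.012,0,0,0,0,0,1]'
python3 -m inch '[0.011,0,0,0,0,0,1, 0.01,0,0,0,0,0,1, 0.009,0,0,0,0,0,1, 0,0,0,0,0,0,1, 0,0,0,0,0,0,1, 0,-0.03,0,0,0,0,1, 0,-0.04,0,0,0,0,1, -0.045,-0.05,0,0,0,0,1, -0.045,-0.03,0,0,0,0,1]'
python3 - <<'E'
from h import *
print(env.state()['eef_pos'])
grab('wrist','w8');c=grab('scene','s8');t=grab('top','t8')
a=cv2.resize(c['pixels'][190:320,200:360],None,fx=2.4,fy=2.4,interpolation=2);b=cv2.resize(t['pixels'][125:210,145:280],(a.shape[1],a.shape[0]),interpolation=2)
cv2.imwrite('pics/c8.png',np.hstack([a,b]))
E
```

```text
t: 15.25
eef_pos: [638.2, 47.5, 66.9]
tcp_rot: [-1.571, -0.0, -1.618]
ft_force: [0.0, 0.2, -1.3]
opening: 0.467
t: 16.15
eef_pos: [640.7, 94.0, 204.4]
tcp_rot: [-1.569, 0.0, -1.619]
ft_force: [0.8, -0.3, -0.7]
opening: 0.466
[640.7297018   94.03447507 204.44538959]
```

View pics/w8.png

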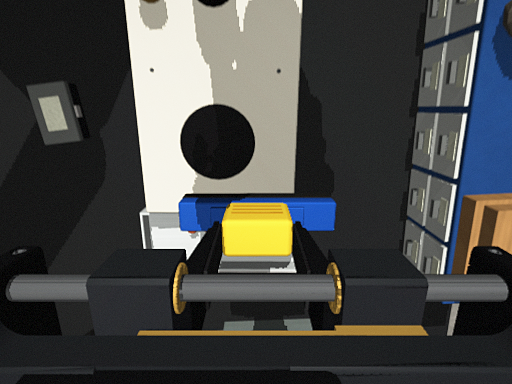

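View pics/c8.png

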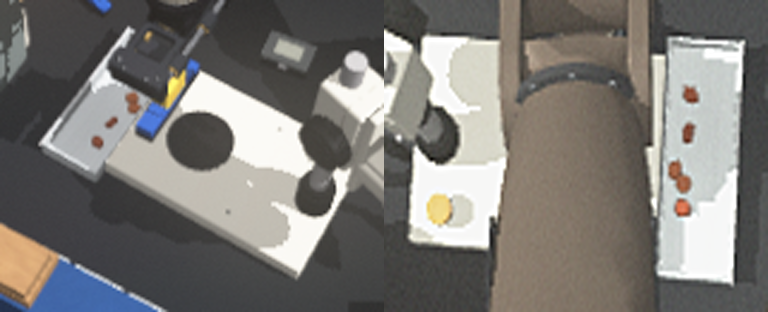

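Top view: the plate is clear of chips and all five lie in the tray (right, x≈670–692). Now to the drawer.

```bash
python3 -m inch '[0,-0.012,0,0,7.94,0,1, 0,-0.012,0,0,7.94,0,1, 0,-0.012,0,0,7.94,0,1, 0,-0.012,0,0,7.94,0,1, 0,0,0,0,7.94,0,1, 0,0,0,0,7.94,0,1, 0,0,0,0,7.94,0,1, 0,0,0,0,7.94,0,1, 0,0,0,0,7.94,0,1, 0,0,0,0,7.94,0,1]'
python3 -m inch '[0,0,0,0,7.94,0,1]'; python3 -c "
from h import *
print(env.state()['joints'])"
```

```text
t: 17.3
eef_pos: [639.9, 93.1, 248.4]
tcp_rot: [-1.571, -0.002, -3.009]
ft_force: [0.7, 0.0, -0.5]
opening: 0.471
t: 17.4
eef_pos: [639.8, 93.2, 248.4]
tcp_rot: [-1.57, -0.002, 3.135]
ft_force: [-0.1, -0.1, -1.0]
opening: 0.463
[ 4.26209580e-02  4.69414446e-01  1.41014436e+00 -3.16759134e-04
  1.26426406e+00  1.61981618e+00]
```

```bash
python3 -m inch '[0.0145,-0.002,0.0375,0,0,0,1, 0.0145,-0.002,0.0375,0,0,0,1, 0.0145,-0.002,0.0375,0,0,0,1, 0.0145,-0.002,0.0375,0,0,0,1, 0.0145,0,0.0375,0,0,0,1, 0.0145,0,0.0375,0,0,0,1, 0.0145,0,0.0375,0,0,0,1, 0.0145,0,0.0375,0,0,0,1, 0.0145,0,0.0375,0,0,0,1, 0.0145,0,0.0375,0,0,0,1]'
python3 - <<'E'
from h import *
s=env.state();print(s['eef_pos'],s['tcp_rot'],s['joints'])
c=grab('wrist','w9');t=grab('top','t9')
E
```

```text
t: 18.4
eef_pos: [493.7, -282.8, 256.8]
tcp_rot: [-1.572, -0.002, 3.141]
ft_force: [1.3, -0.0, -1.8]
opening: 0.466
[ 493.70026577 -282.78396088  256.77624965] [-1.57159213e+00 -1.50736497e-03  3.14099729e+00] [-6.36117765e-01  3.42559193e-01  1.59322931e+00 -2.72093147e-04
  1.20748962e+00  9.35371437e-01]
```

View pics/w9.png

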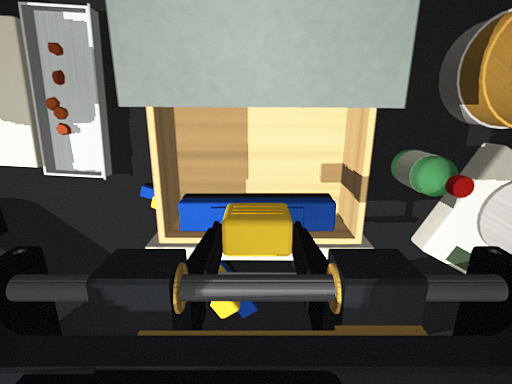

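View pics/t9.png

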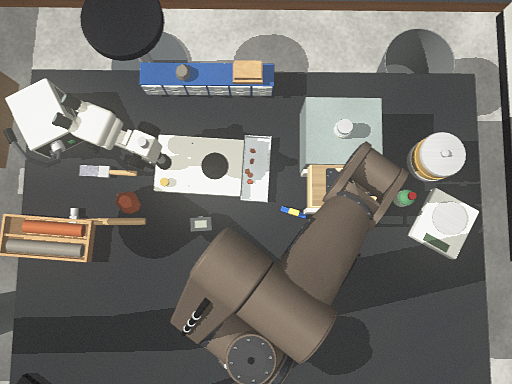

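Foot (180–335, 197–228) is over the drawer opening (150–370, 107–243); plate at top (155–242) is empty, five chips in the tray. Lowering.

```bash
python3 -m inch '[0,0.02,0,0,0,0,1, 0,0.025,0,0,0,0,1, 0,0.025,0,0,0,0,1, 0,0.02,0,0,0,0,1, 0,0.012,0,0,0,0,1, 0,0.006,0,0,0,0,1, 0,0,0,0,0,0,1, 0,0,0,0,0,0,1]'
```

```text
t: 19.3
eef_pos: [495.5, -281.4, 150.5]
tcp_rot: [-1.57, 0.001, 3.141]
ft_force: [0.3, 0.2, -2.0]
opening: 0.467
```

```bash
python3 -m inch '[0,0.003,0,0,0,0,1, 0,0.002,0,0,0,0,1, 0,0.001,0,0,0,0,1, 0,0,0,0,0,0,1]'; python3 -m inch '[0,0.001,0,0,0,0,1, 0,0,0,0,0,0,1]'
```

```text
t: 19.7
eef_pos: [495.2, -281.2, 143.8]
tcp_rot: [-1.571, 0.0, 3.141]
ft_force: [-0.3, 0.7, -1.2]
opening: 0.469
t: 19.9
eef_pos: [495.3, -281.3, 143.1]
tcp_rot: [-1.57, 0.0, 3.141]
ft_force: [0.4, 0.4, 1.5]
opening: 0.469
```

Contact felt (+1.5 N). Releasing.

```bash
python3 -m inch '[0,0,0,0,0,0,-0.5, 0,0,0,0,0,0,-0.5, 0,0,0,0,0,0,-0.5, 0,0,0,0,0,0,-0.5, 0,0,0,0,0,0,-0.5, 0,0,0,0,0,0,-0.5]'; python3 -m inch '[0,-0.01,0,0,0,0,-0.5, 0,-0.02,0,0,0,0,-0.5, 0,-0.03,0,0,0,0,-0.5, 0,-0.04,0,0,0,0,-0.5, 0,-0.03,0,0,0,0,-0.5, 0,0,0,0,0,0,-0.5]'
python3 - <<'E'
from h import *
c=grab('wrist','w10')
E
```

```text
t: 20.5
eef_pos: [495.2, -281.2, 142.8]
tcp_rot: [-1.571, -0.0, 3.141]
ft_force: [0.8, -0.5, -0.5]
opening: 0.751
t: 21.1
eef_pos: [496.3, -281.9, 277.8]
tcp_rot: [-1.566, 0.006, 3.141]
ft_force: [0.6, -0.8, -0.1]
opening: 0.749
```

View pics/w10.png

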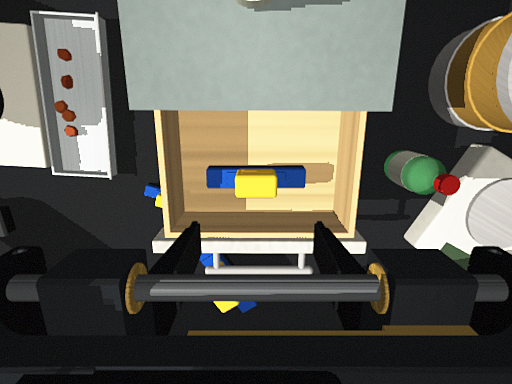

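Scraper stands upright in the drawer (207–305, 165–197), clear of the walls. Next: close the fingers, back off in front of the handle and lower.

```bash
python3 -m inch '[0.039,0,0,0,0,0,1, 0.039,0,0,0,0,0,1, 0.039,0,0,0,0,0,1, 0.039,0,0,0,0,0,1, 0,0,0,0,0,0,1, 0,0.03,0,0,0,0,1, 0,0.03,0,0,0,0,1, 0,0.03,0,0,0,0,1, 0,0.025,0,0,0,0,1, 0,0.012,0,0,0,0,1]'
python3 -m inch '[0,0,0,0,0,0,1]'
python3 - <<'E'
from h import *
c=grab('wrist','w11')
E
```

```text
t: 22.15
eef_pos: [338.7, -280.2, 143.3]
tcp_rot: [-1.574, -0.002, 3.141]
ft_force: [-0.1, -0.2, 0.6]
opening: 0.012
t: 22.25
eef_pos: [338.8, -280.3, 143.9]
tcp_rot: [-1.574, -0.003, 3.141]
ft_force: [-0.5, 0.0, 0.4]
opening: 0.008
```

View pics/w11.png

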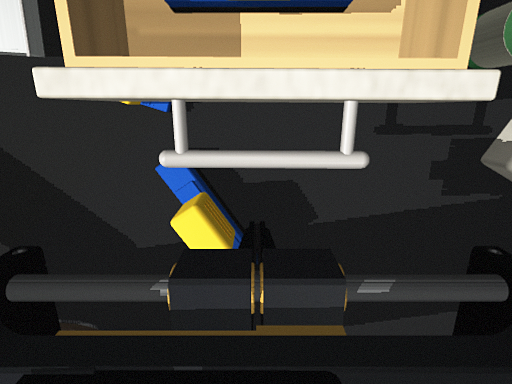

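```bash
python3 -m inch '[-0.008,-0.004,0,0,0,0,1, -0.006,0,0,0,0,0,1, -0.004,0,0,0,0,0,1, -0.004,0,0,0,0,0,1, -0.004,0,0,0,0,0,1, -0.004,0,0,0,0,0,1, -0.004,0,0,0,0,0,1, -0.004,0,0,0,0,0,1, -0.004,0,0,0,0,0,1, -0.005,0,0,0,0,0,1]'; python3 -m inch '[-0.006,0,0,0,0,0,1, -0.007,0,0,0,0,0,1, -0.008,0,0,0,0,0,1, -0.008,0,0,0,0,0,1, -0.008,0,0,0,0,0,1, -0.008,0,0,0,0,0,1]'
```

```text
t: 23.3
eef_pos: [386.5, -281.1, 149.8]
tcp_rot: [-1.571, -0.0, 3.141]
ft_force: [0.4, 1.1, 0.2]
opening: 0.008
t: 23.9
eef_pos: [431.9, -281.2, 149.8]
tcp_rot: [-1.571, -0.0, 3.141]
ft_force: [-1.9, -0.8, 0.4]
opening: 0.004
```

```bash
python3 - <<'E'
from h import *
c=grab('wrist','w12')
E
```

```text
(no output)
```

View pics/w12.png

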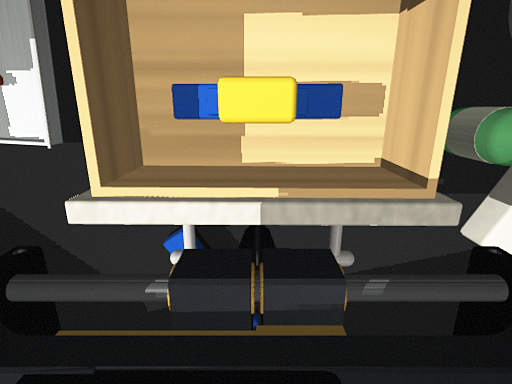

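```bash
python3 - <<'E'
from h import *
c=load('w12');print(proj(c,(432,-281,150)),'handle',plane(c,345,258,166),plane(c,180,258,166),'panel front',plane(c,257,226,182), 'panel inner',plane(c,257,197,182))
c=load('w11');print('before handle',plane(c,264,159,166),plane(c,257,100,182))
E
```

```text
[257.1536459  218.26876876] handle [ 407.96618933 -343.56733677  166.        ] [ 407.95639347 -226.00339732  166.        ] panel front [ 439.25391934 -280.89384914  182.        ] panel inner [ 458.37139964 -280.89799967  182.        ]
before handle [ 387.07406733 -284.4270583   166.        ] [ 421.82722097 -280.1269125   182.        ]
```

```bash
python3 - <<'E'
from h import *
c=grab('scene','s12');t=grab('top','t12');w=load('w12')
a=cv2.resize(c['pixels'][110:220,140:260],None,fx=3.3,fy=3.3,interpolation=2);b=cv2.resize(t['pixels'][130:250,290:400],(a.shape[1],a.shape[0]),interpolation=2)
cv2.imwrite('pics/c12.png',np.hstack([a,b]));cv2.imwrite('pics/cw12.png',cv2.resize(w['pixels'][180:340,150:370],None,fx=3.6,fy=3.6,interpolation=2))
W=w
for u,v in((189,235),(189,252),(180,258),(345,258),(337,240),(257,228),(250,240),(257,215),(100,212)): print((u,v),dep(w,u,v).round(1))
print(env.state()['ft_force'],env.state()['eef_pos'])
E
```

```text
(189, 235) [ 427.3 -234.4  169.2]
(189, 252) [ 466.4 -259.   268.2]
(180, 258) [ 466.6 -257.2  272.3]
(345, 258) [ 410.6 -342.   170.8]
(337, 240) [ 423.7 -335.7  169.6]
(257, 228) [ 441.7 -280.9  191. ]
(250, 240) [ 443.3 -277.2  210.8]
(257, 215) [ 450.1 -280.9  191.1]
(100, 212) [ 452.2 -188.9  191.7]
[-0.17246496  0.61718855 -0.061861  ] [ 431.66017348 -281.05536896  149.67627027]
```

View pics/c12.png

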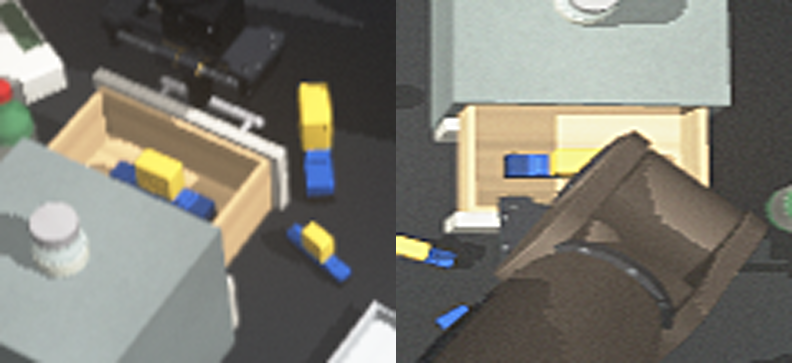

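View pics/cw12.png

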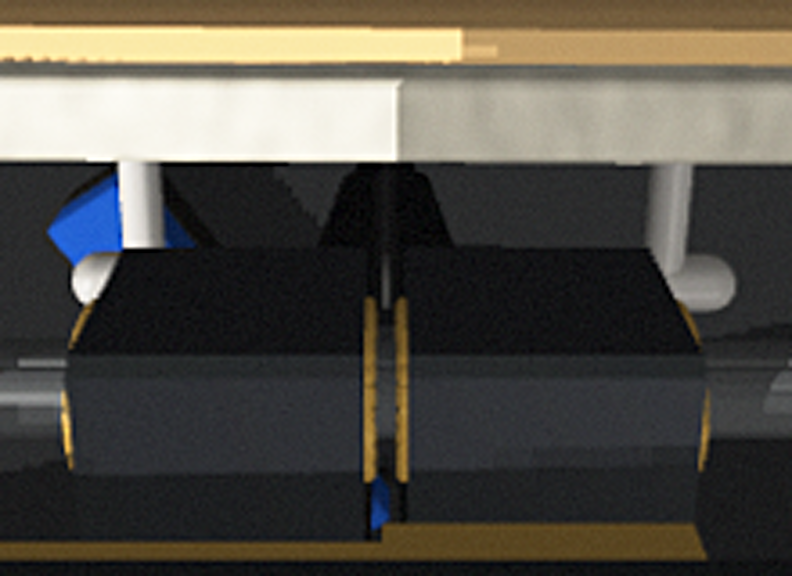

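Unexpected: the fingertips sit between the bar (x≈410) and the panel and push on the front panel itself. That is allowed, so at the end I must lift straight up rather than pull back. The drawer has moved ~20 mm and the scraper is standing. I'll continue gently.

```bash
python3 -m inch '[-0.004,0,0,0,0,0,1, -0.006,0,0,0,0,0,1, -0.008,0,0,0,0,0,1, -0.008,0,0,0,0,0,1, -0.008,0,0,0,0,0,1, -0.008,0,0,0,0,0,1, -0.008,0,0,0,0,0,1, -0.008,0,0,0,0,0,1, -0.008,0,0,0,0,0,1, -0.008,0,0,0,0,0,1]'; python3 -m inch '[-0.006,0,0,0,0,0,1, -0.004,0,0,0,0,0,1, -0.003,0,0,0,0,0,1, -0.003,0,0,0,0,0,1]'
python3 - <<'E'
from h import *
c=grab('wrist','w13');t=grab('top','t13');s=grab('scene','s13')
a=cv2.resize(s['pixels'][110:220,140:260],None,fx=3.3,fy=3.3,interpolation=2);b=cv2.resize(c['pixels'],(a.shape[1],a.shape[0]))
cv2.imwrite('pics/c13.png',np.hstack([a,b]))
E
```

```text
t: 25.05
eef_pos: [505.9, -281.3, 149.8]
tcp_rot: [-1.571, 0.0, 3.141]
ft_force: [-1.3, -0.6, -0.6]
opening: 0.005
t: 25.45
eef_pos: [521.3, -281.2, 149.8]
tcp_rot: [-1.571, -0.0, 3.141]
ft_force: [-1.5, -0.2, 0.7]
opening: 0.005
```

View pics/c13.png

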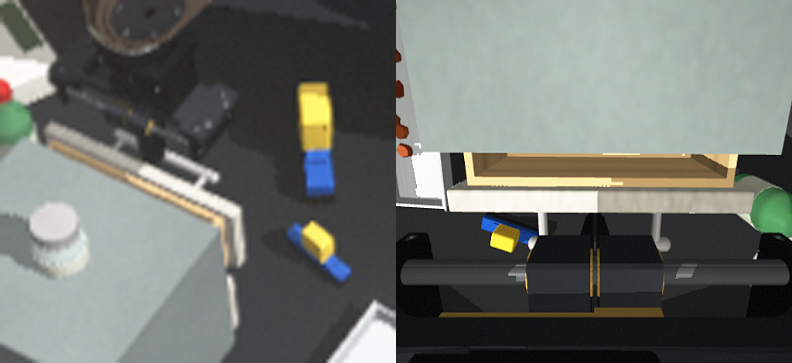

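```bash
python3 -m inch '[-0.004,0,0,0,0,0,1, -0.004,0,0,0,0,0,1, -0.004,0,0,0,0,0,1, -0.004,0,0,0,0,0,1, -0.003,0,0,0,0,0,1, -0.002,0,0,0,0,0,1]'; python3 -m inch '[-0.002,0,0,0,0,0,1, -0.002,0,0,0,0,0,1]'
python3 - <<'E'
from h import *
c=grab('wrist','w14')
E
```

```text
t: 26.2
eef_pos: [542.5, -281.2, 149.8]
tcp_rot: [-1.571, 0.0, 3.141]
ft_force: [-1.5, -0.9, -0.1]
opening: 0.002
t: 26.4
eef_pos: [546.3, -281.3, 149.8]
tcp_rot: [-1.571, 0.0, 3.141]
ft_force: [-2.4, -0.7, 0.2]
opening: 0.005
```

View pics/w14.png

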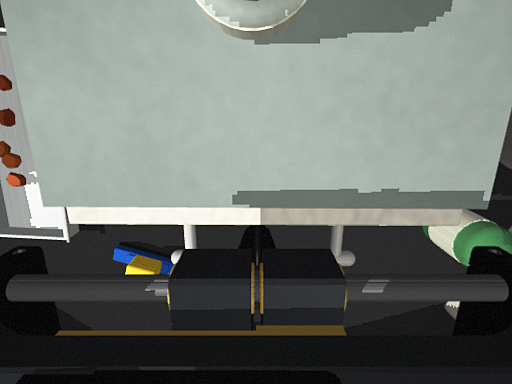

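Nearly shut. I'll keep pushing until the force rises.

```bash
python3 -m inch '[-0.002,0,0,0,0,0,1, -0.002,0,0,0,0,0,1]'; python3 -m inch '[-0.002,0,0,0,0,0,1, -0.001,0,0,0,0,0,1]'
```

```text
t: 26.65
eef_pos: [547.2, -281.1, 149.7]
tcp_rot: [-1.572, -0.007, -3.141]
ft_force: [-25.2, -2.3, 10.5]
opening: 0.008
t: 26.85
eef_pos: [547.3, -281.0, 149.7]
tcp_rot: [-1.573, -0.013, -3.141]
ft_force: [-37.2, -3.2, 17.2]
opening: 0.007
```

Hard stop at x = 547 (force −37 N): shut. I'll relieve the force, centre in the gap and lift straight up.

```bash
python3 -m inch '[0.004,0,0,0,0,0,1, 0.004,0,0,0,0,0,1, 0,0,0,0,0,0,1]'; python3 -m inch '[0.001,0,0,0,0,0,1, 0,-0.004,0,0,0,0,1, 0,-0.008,0,0,0,0,1]'
```

```text
t: 27.15
eef_pos: [545.2, -281.2, 149.9]
tcp_rot: [-1.571, 0.001, 3.141]
ft_force: [-0.7, 0.1, 0.4]
opening: 0.009
t: 27.45
eef_pos: [544.2, -281.0, 161.8]
tcp_rot: [-1.571, -0.001, 3.141]
ft_force: [0.3, -0.0, 0.2]
opening: 0.004
```

No force. I'll go on up and away from the cabinet, then check.

```bash
python3 -m inch '[0,-0.015,0,0,0,0,1, 0,-0.03,0,0,0,0,1, 0,-0.04,0,0,0,0,1, 0,-0.04,0,0,0,0,1, 0.03,-0.01,0,0,0,0,1, 0.04,0,0,0,0,0,1, 0.04,0,0,0,0,0,1, 0.03,0,0,0,0,0,1, 0,0,0,0,0,0,1]'
python3 - <<'E'
from h import *
c=grab('wrist','w15');s=grab('scene','s15');t=grab('top','t15')
f=s['pixels'];cv2.imwrite('pics/c15.png',np.hstack([cv2.resize(f[110:320,140:360],(400,382),interpolation=2),cv2.resize(t['pixels'][90:260,140:400],(400,382),interpolation=2)]))
hs=cv2.cvtColor(t['pixels'],cv2.COLOR_BGR2HSV);m=cv2.inRange(hs,(0,100,40),(12,255,220)); n,l,st,ce=cv2.connectedComponentsWithStats(m)
for i in range(1,n):
    if st[i][4]>5 and 140<ce[i][0]<290 and 130<ce[i][1]<200: print(ce[i].round(1),plane(t,*ce[i],8).round())
t0=load('top0'); d=cv2.absdiff(t0['pixels'],t['pixels']).max(-1); print('tray diff',(d[130:205,240:275]>60).sum())
E
```

```text
t: 28.35
eef_pos: [401.8, -280.9, 298.2]
tcp_rot: [-1.57, 0.001, 3.14]
ft_force: [-0.1, 0.2, 0.7]
opening: 0.006
[252.5 150.5] [651.   2.   8.]
[251.2 161. ] [613.   6.   8.]
[248.  172.5] [572.  17.   8.]
[249.5 181.4] [540.  12.   8.]
tray diff 99
```

View pics/c15.png

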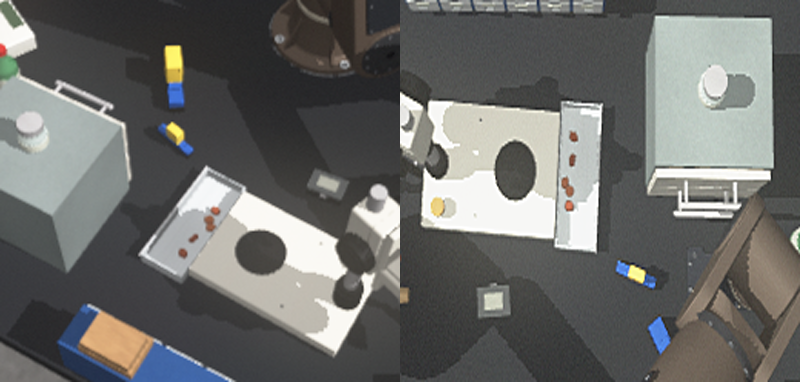

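View pics/w15.png

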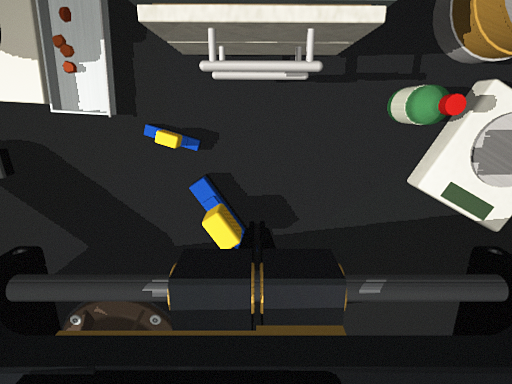

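```bash
python3 - <<'E'
from h import *
c=load('w15'); 
for v in range(60,82,2): print(v,dep(c,290,v).round(1),dep(c,225,v).round(1))
t0=load('top0');t=load('t15')
from itertools import product
W0,W1=dep(t0,342,214),dep(t,342,205)
for u in(310,342,375): print([ (v,*dep(t,u,v).round()[[0,2]]) for v in range(166,182,2)])
E
```

```text
60 [ 552.5 -333.2   -0.7] [ 552.7 -230.7   -0.8]
62 [ 526.3 -315.4  169.8] [ 526.4 -247.6  170.1]
64 [ 524.2 -315.3  170.8] [ 524.2 -247.7  171.9]
66 [ 522.2 -315.3  171.6] [ 522.5 -247.5  170.7]
68 [ 520.4 -315.5  170.4] [ 520.4 -247.6  171.8]
70 [ 518.7 -315.7  168.6] [ 518.8 -247.2  168.5]
72 [ 526.2 -325.2   80. ] [ 526.6 -238.1   78.7]
74 [ 523.8 -325.3   79.7] [ 523.8 -238.2   80.8]
76 [ 521.2 -325.2   80.8] [ 521.4 -238.1   80.1]
78 [ 518.7 -325.4   80.3] [ 518.9 -237.9   79.7]
80 [ 5.229e+02 -3.340e+02 -3.000e-01] [ 5.231e+02 -2.298e+02  5.000e-01]
[(166, np.float64(567.0), np.float64(192.0)), (168, np.float64(561.0), np.float64(187.0)), (170, np.float64(559.0), np.float64(161.0)), (172, np.float64(558.0), np.float64(125.0)), (174, np.float64(559.0), np.float64(72.0)), (176, np.float64(558.0), np.float64(31.0)), (178, np.float64(555.0), np.float64(-1.0)), (180, np.float64(549.0), np.float64(-6.0))]
[(166, np.float64(568.0), np.float64(186.0)), (168, np.float64(562.0), np.float64(188.0)), (170, np.float64(558.0), np.float64(173.0)), (172, np.float64(558.0), np.float64(128.0)), (174, np.float64(557.0), np.float64(89.0)), (176, np.float64(557.0), np.float64(43.0)), (178, np.float64(557.0), np.float64(-5.0)), (180, np.float64(525.0), np.float64(175.0))]
[(166, np.float64(568.0), np.float64(196.0)), (168, np.float64(562.0), np.float64(191.0)), (170, np.float64(557.0), np.float64(187.0)), (172, np.float64(558.0), np.float64(138.0)), (174, np.float64(572.0), np.float64(-1.0)), (176, np.float64(564.0), np.float64(2.0)), (178, np.float64(469.0), np.float64(624.0)), (180, np.float64(464.0), np.float64(630.0))]
```

The top and lower handles line up (both x≈522.5), and both panel faces are at x≈558, so the drawer is fully shut. Handing in.

```bash
python3 -c "
from cell import env
s=env.state();print(s['t'],s['ft_force']);env.job_done()"
```

```text
28.5 [-0.41483216  0.14279945 -0.0636631 ]
the job is handed in; nothing more can be done
```

I swept all five chips into the tray in two passes with the middle-sized scraper, stood the scraper in the top drawer, let go and pushed the drawer shut. I handed the job in at 28.5 s, with the arm clear of everything.

**Last checks:**
- **Chips:** the final pictures show five chips in the tray and none on the plate. The final colour mask found only four blobs there because two chips lie touching.
- **Tray and bystanders:** in the pictures the tray and the other things look unmoved. I did not measure each one again.
- **Scraper:** it was standing upright in the drawer when I let go and early in the push. I could not see it once the drawer was shut.
- **Drawer:** it came to a hard stop. Afterwards its handle and front panel lined up with those of the lower, shut drawer.

**What went differently than planned:**
- **First grasp:** it slipped because I lifted before the fingers had closed. The scraper stayed standing, and the second grasp held.
- **Drawer push:** the fingertips ended up pushing on the front panel between the handle bar and the panel, not on the bar. I can't explain how they got past the bar, so I lifted straight up to leave. The push peaked at about 37 N along the slide (41 N in all) on the fingers when the drawer hit its stop.

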